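# Clear the marking jig, load drawer fronts under its lip and mark them

### The job

First clear the jig's marking pins from the last batch: swing its sprung lever to the stop and release it so that it comes back to rest. Then take every drawer front out of the grey tray by its pull and put it in the jig bay of its colour (tilt it, tuck its end under the metal lip, and level it so that it lies flat on the bay floor), and when all are in, swing the lever to its stop and release it again to mark them. Leave the tape measure, glue bottle and hammer alone.

Things in the scene. Friction and masses are not known exactly. Their poses are not given: they have to be found in the camera images.
- jig: Wooden marking jig fixed to the bench, 156 (x) x 258 (y) x 38 mm high, with three open-topped bays side by side along its y. Origin: centre of its underside, on the bench top; z up; its own -x side carries the lip (an aluminium strip along the whole side), its +y side carries the lever. All walls are rigid and fixed.
- tray: Grey tray lying loose on the bench (1.5 kg, so it stays put unless knocked), 136 (x) x 236 (y) x 20 mm high, with three pockets at y = -76, 0, +76 mm, each 124 x 68 mm and 14 mm deep (pocket floor 6 mm above the bench). Origin: centre of its underside; z up.
- mark_lever (a joint): Sprung marking lever on the jig, in rad: 0 = at rest, leaning 0.5 rad toward the jig's -x side; grows as its top is swung toward the jig's +x side; hard stop at 1.05. A spring pulls it back to 0 (about 2.5 N at the knob at rest, 7 N at the stop); let go, it returns in well under 1 s.
- lever_pivot (a point): Pivot of the marking lever, 52 mm above the bench; it turns about the jig's y axis.
- lever_knob (a point): Centre of the lever's black knob, a bar of 24 mm diameter and 46 mm length along the jig's y, at 110 mm from the pivot (149 mm above the bench at rest, 162 mm when upright). The steel rod between pivot and knob is 12 mm thick. The knob can be pushed or pinched from above.
- tape_measure: Bystander: red tape measure, 70 x 40 x 60 mm high. Origin: centre of its underside.
- glue: Bystander: yellow glue bottle, 60 mm diameter, 170 mm high, upright. Origin: centre of its underside.
- hammer: Bystander: hammer lying along its own x, about 260 mm long. Origin: centre of its underside.
- front_red: Small wooden drawer front with a red pull: a plate 120 (x) x 64 (y) x 10 mm thick, and standing on the middle of its top face the pull, a block 16 (x) x 40 (y) x 34 mm high (its top 44 mm above the underside). Symmetrical under a half turn. About 90 g. Origin: centre of the plate's underside; z up out of the pull. At the start it lies flat in a tray pocket, plate below the pocket's rim, only the pull stands out. May be absent.
- bay_red (a point): Centre of the floor of the bay marked red (coloured strips on the lip and the far wall), 12 mm above the bench, axes as the jig's. The cavity is 128 (x) x 70 (y) mm. At its -x end a lip reaches 14 mm in from the wall (so it covers x from -64 to -50 mm from here), underside 18 mm and top 26 mm above the floor. The +x wall and the walls between bays rise 14 mm above the floor. A plate goes in tilted, its -x end down and under the lip, then is levelled.
- front_blue: Small wooden drawer front with a blue pull: a plate 120 (x) x 64 (y) x 10 mm thick, and standing on the middle of its top face the pull, a block 16 (x) x 40 (y) x 34 mm high (its top 44 mm above the underside). Symmetrical under a half turn. About 90 g. Origin: centre of the plate's underside; z up out of the pull. At the start it lies flat in a tray pocket, plate below the pocket's rim, only the pull stands out. May be absent.
- bay_blue (a point): Centre of the floor of the bay marked blue (coloured strips on the lip and the far wall), 12 mm above the bench, axes as the jig's. The cavity is 128 (x) x 70 (y) mm. At its -x end a lip reaches 14 mm in from the wall (so it covers x from -64 to -50 mm from here), underside 18 mm and top 26 mm above the floor. The +x wall and the walls between bays rise 14 mm above the floor. A plate goes in tilted, its -x end down and under the lip, then is levelled.
- front_yellow: Small wooden drawer front with a yellow pull: a plate 120 (x) x 64 (y) x 10 mm thick, and standing on the middle of its top face the pull, a block 16 (x) x 40 (y) x 34 mm high (its top 44 mm above the underside). Symmetrical under a half turn. About 90 g. Origin: centre of the plate's underside; z up out of the pull. At the start it lies flat in a tray pocket, plate below the pocket's rim, only the pull stands out. May be absent.
- bay_yellow (a point): Centre of the floor of the bay marked yellow (coloured strips on the lip and the far wall), 12 mm above the bench, axes as the jig's. The cavity is 128 (x) x 70 (y) mm. At its -x end a lip reaches 14 mm in from the wall (so it covers x from -64 to -50 mm from here), underside 18 mm and top 26 mm above the floor. The +x wall and the walls between bays rise 14 mm above the floor. A plate goes in tilted, its -x end down and under the lip, then is levelled.

How it is judged:
On the way, in this order (a step that is already met when the one before it is completed fails the run):
1. the lever is swung to its stop to clear the pins (value of joint mark_lever above 0.95 rad), for 0.05 s.
2. the lever is released and back at rest (value of joint mark_lever below 0.08 rad), for 0.2 s.
3. every drawer front present lies flat and home in the bay of its colour (x of front_red in the frame of bay_red between -0.008 and 0.008 m and y of front_red in the frame of bay_red between -0.008 and 0.008 m and z of front_red in the frame of bay_red between -0.004 and 0.004 m and angle between each of front_red, front_blue, front_yellow's own z axis and vertical below 0.06 rad and angle between the x axis of each of front_red, front_blue, front_yellow and the x axis of jig, either way round below 0.15 rad and linear speed of each of front_red, front_blue, front_yellow below 0.02 m/s and x of front_blue in the frame of bay_blue between -0.008 and 0.008 m and y of front_blue in the frame of bay_blue between -0.008 and 0.008 m and z of front_blue in the frame of bay_blue between -0.004 and 0.004 m and x of front_yellow in the frame of bay_yellow between -0.008 and 0.008 m and y of front_yellow in the frame of bay_yellow between -0.008 and 0.008 m and z of front_yellow in the frame of bay_yellow between -0.004 and 0.004 m), for 0.2 s.
4. the lever is swung to its stop to mark the fronts (value of joint mark_lever above 0.95 rad), for 0.05 s.
5. the lever is released and back at rest (value of joint mark_lever below 0.08 rad), for 0.2 s.
At the end, for the whole second after the job is handed in: Every drawer front present lies level (within 0.06 rad) on the floor of the bay of its colour, its end under the lip, within 8 mm of the bay's centre along and across and 4 mm in height, square to the jig (0.15 rad, either way round), at rest; the lever is back at rest (below 0.08 rad) (all of step 3 and value of joint mark_lever below 0.08 rad); the robot touches nothing.
It fails at once if the tape measure is moved more than 3 cm (distance of tape_measure from where it was at the start of the episode above 0.03 m).
It fails at once if the glue bottle is moved more than 3 cm (distance of glue from where it was at the start of the episode above 0.03 m).
It fails at once if the hammer is moved more than 3 cm (distance of hammer from where it was at the start of the episode above 0.03 m).
Of front_red, front_blue, front_yellow only 2 to 3 are there at a start; the rules pass over those that are not, and their reading is None.
At some moment in a run one of tray may be knocked a few centimetres aside while the robot is not near it.
Once in a run the grip may slacken for a moment while it holds something.
It also fails if it takes over 210 s, if anything falls off the work surface, if the arm or the gripper's body presses on something with over 40 N, if the wrist force passes 120 N, or if a joint passes its speed limit or range.

### The arm

A 6-joint arm with a two-finger parallel gripper is mounted at the origin on the work surface. World frame = base frame: x ahead of the robot, y to its left, z up, the work surface at z = 0. Lengths are in m, angles in rad, forces in N, time in s.
With the tool pointing down it reaches from about 0.3 to 0.875 m from the base axis. Payload 6.4 kg.
Tool frame: the origin (TCP) lies between the finger pads; the fingertips stand 25 mm ahead of it and the grasp point (between the pads) lies 6 mm ahead of it; z points along the fingers, y is the line along which they close (so a half turn about z gives the same grasp; the last joint's range is limited). The gripper opens to 85 mm and grips with 20 to 120 N. Pads are 22 mm wide; open, the fingers measure 114 mm over their backs; the gripper's body (76 mm by 85 mm) begins 54 mm behind the grasp point. The pads swing forward as they close: fully open they stand 13 mm farther back than shut.
Start: joints at [-1.343, 0.181, 1.607, -0, 1.354, -0.206], TCP at [0.242, -0.522, 0.256] pointing down, gripper open.
Joint ranges: [-2.99, 2.99], [-0.89, 2.07], [0.3, 2.58], [-1.14, 4.28], [0, 2.63], [-3.12, 3.12]. Speed limits (rad/s): [2.57, 2.57, 3.01, 3.14, 3.14, 3.14].

### API

Orientations are given as a unit quaternion [w, x, y, z].
In Python, from bench import ctrl gives the robot as it stands.
- The arm moves only by the tool servo_tool, never from a script. Its argument "series" is text: rows parted by semicolons, each of 7 numbers parted by spaces: the gripper command: -1 is fully open, 1 is shut, values between are in proportion, then the shift along the tool's x, y, z in m, then the turn, a rotation vector about the tool's x, y, z in degrees. A call has 1 to 12 rows; each row is the pose to reach, as a shift and turn from the pose commanded when the call began, along the tool's axes at that moment; what a row does not reach only later rows make up. A row lasts 1/12 s, in which the tool goes at most 41.7 mm and 7.16 degrees, less where a joint would pass 70% of its speed; a pose out of reach is approached as far as the arm can. A call with a gripper value outside its range is refused whole. The fingers move at their own pace and stop on an object; the grip force is fixed at half the most. Time passes only in rows, so rows that repeat a pose let the fingers close. It gives the time, the measured TCP pose, the force, the opening and the grip force at its end, in the units of the state.
- ctrl.get_obs(): the state, without advancing time (a new reading comes with each control period).
- ctrl.camera(name): name is "side" or "top" or "wrist"; returns a dict with "img" (420x560x3 uint8, red, green, blue), "z_map" (420x560 float32, m along the optical axis (not along the pixel's ray), 0 where there is no reading), "fovy" (degrees; the focal length in pixels is half the picture's height over the tangent of half this angle, whatever the lens; pixels are square), "cx", "cy" (the principal point, pixels), "extrinsics" (4x4, takes a point from camera to world coordinates); the wrist camera has in their place "T_tool_cam" (4x4, takes a point from camera to tool coordinates, whose origin is the TCP and whose axes are the flange's). Camera axes: x right, y down, z forward; pixel columns grow to the right and rows downward; lengths in m; the calibration is good to about 2 mm. A picture is of the moment at which its call begins: read the wrist's pose just before it.
- ctrl.hand_in(): hands the job in; it is judged then, once.
The state is a dict: "time_s": time; "q": joint angles; "dq": joint speeds; "joint_efforts": joint torques, N m; "eef_pos": TCP position; "eef_rot": TCP orientation; "wrist_force": force on the tool from outside, world axes, zero at the start; "torque": the same for the moment, N m; "opening": opening from 0.0 (shut) to 1.0 (fully open); "grasp_force": force on a finger pad.
Only numpy, scipy, OpenCV 4.12 (cv2) and the standard library are available. Lean on these libraries where they do the work, as an engineer would, in place of code of your own. Each camera call takes 0.05 s, during which the arm holds its last target. There are 200 camera calls.

## Working session

There is one attempt and no reset: what is moved stays moved. The work goes in short steps, Python scripts to look and compute and a tool call to move; the robot and the scene stay as the last step left them, time stands still between calls to the robot, and variables do not carry over. Pictures are saved under pics/ and viewed, at most 14 in all, crops included, and the job is handed in when it is done.

Besides the shell and the picture viewer there is one more tool, called as name(argument=value, ...) on one line, values as JSON. servo_tool: Moves the arm, as the interface text tells. Its arguments: {"type":"object","properties":{"series":{"type":"string"}},"required":["series"]}

```bash
mkdir -p pics; ls
cat > h.py <<'E'
import numpy as np, cv2
from bench import ctrl
from scipy.spatial.transform import Rotation as R
def snap(name,f):
    o=ctrl.get_obs(); c=ctrl.camera(name)
    cv2.imwrite(f'pics/{f}.png',c['img'][:,:,::-1])
    if name=='wrist':
        q=o['eef_rot']; T=np.eye(4); T[:3,:3]=R.from_quat([q[1],q[2],q[3],q[0]]).as_matrix(); T[:3,3]=o['eef_pos']
        c['extrinsics']=T@c['T_tool_cam']
    np.savez(f'pics/{f}.npz',**c); return c
def load(f): return np.load(f'pics/{f}.npz')
def cloud(c):
    z=c['z_map']; f=z.shape[0]/2/np.tan(np.radians(c['fovy'])/2)
    v,u=np.indices(z.shape); P=np.stack([(u-c['cx'])/f*z,(v-c['cy'])/f*z,z],-1)
    E=c['extrinsics']; W=P@E[:3,:3].T+E[:3,3]; W[z==0]=np.nan; return W
def pix(c,u,v):
    return cloud(c)[v,u]
def st():
    o=ctrl.get_obs(); print({k:np.round(o[k],4).tolist() for k in o})
def totool(dw):
    q=ctrl.get_obs()['eef_rot']; return R.from_quat([q[1],q[2],q[3],q[0]]).inv().apply(dw)
E
python3 - <<'E'
from h import *
st(); a=snap('top','top0'); b=snap('side','side0')
print(a['img'].shape,a['fovy'],a['extrinsics'],b['extrinsics'],{k:v for k,v in a.items() if k not in('img','z_map')}.keys())
E
```

```text
pics
{'time_s': 0.0, 'q': [-1.3433, 0.1815, 1.608, -0.0, 1.3538, -0.2063], 'dq': [-0.0013, 0.0008, 0.0, -0.0001, 0.0002, 0.0006], 'joint_efforts': [0.0001, -44.4884, -35.1337, -0.0003, 0.0091, 0.0], 'eef_pos': [0.2416, -0.5212, 0.2554], 'eef_rot': [-0.0009, 0.9766, 0.2152, -0.0], 'wrist_force': [0.2066, 1.1166, -0.698], 'torque': [-0.036, -0.008, -0.042], 'grasp_force': 0.0, 'opening': 1.0006}
(420, 560, 3) 47.46812911900382 [[-0.02031064 -0.9898659   0.1405453   0.39234996]
 [-0.99977426  0.02098551  0.0033212  -0.01784736]
 [-0.00623696 -0.14044612 -0.99006868  1.68989173]
 [ 0.          0.          0.          1.        ]] [[-0.89362421 -0.29373805  0.33934308 -0.03266073]
 [-0.44874748  0.597972   -0.66411986  1.22753778]
 [-0.00784039 -0.74575294 -0.66617646  1.34674205]
 [ 0.          0.          0.          1.        ]] dict_keys(['fovy', 'cx', 'cy', 'extrinsics'])
```

View pics/top0.png

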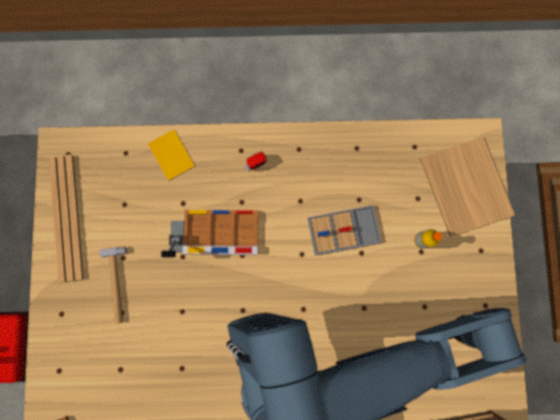

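View pics/side0.png

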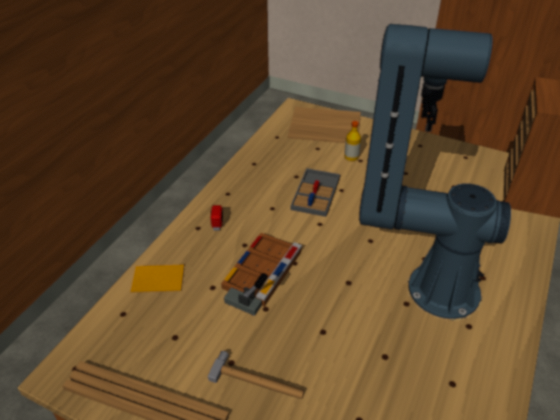

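The top view shows the jig at about (215,232), with its lip toward the robot (bottom) and its lever on the left with the knob at about (168,254). The tray is at about (345,230), holding a blue pull at (325,234) and a red pull at (345,230). The right pocket is empty. The bystanders are well clear.

Run:
```python
from h import *
a=load('top0'); im=a['img'][195:265,155:395,::-1]
cv2.imwrite('pics/crop0.png',cv2.resize(im,None,fx=3.3,fy=3.3,interpolation=cv2.INTER_CUBIC))
W=cloud(a)
for u,v in [(168,254),(176,240),(325,234),(345,230),(215,250),(222,228),(258,212),(258,253),(100,300)]: print(u,v,W[v,u].round(3))
# jig region top by height 
sub=W[195:270,180:270].reshape(-1,3); print(np.nanmax(sub,0))
```

```text
168 254 [0.472 0.328 0.16 ]
176 240 [0.524 0.325 0.059]
325 234 [ 0.535 -0.186  0.052]
345 230 [ 0.547 -0.256  0.05 ]
215 250 [0.488 0.193 0.041]
222 228 [0.567 0.172 0.012]
258 212 [0.622 0.044 0.009]
258 253 [ 0.477  0.047 -0.002]
100 300 [ 0.325  0.602 -0.003]
[0.69129243 0.32578649 0.06322964]
```

View pics/crop0.png

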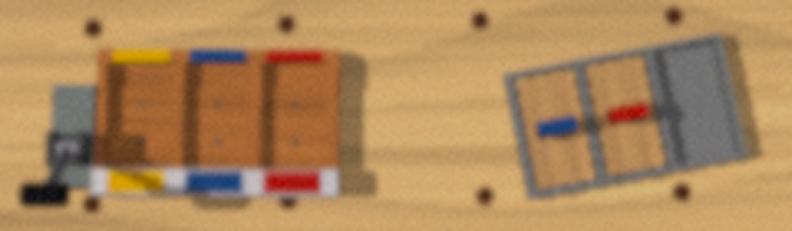

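```bash
cat >> h.py <<'E'
def onz(c,u,v,z):
    f=420/2/np.tan(np.radians(c['fovy'])/2); E=c['extrinsics']
    d=E[:3,:3]@np.array([(u-c['cx'])/f,(v-c['cy'])/f,1]); t=(z-E[2,3])/d[2]; return E[:3,3]+t*d
E
python3 - <<'E'
from h import *
a=load('top0')
def p(x,y,z): return onz(a,155+x/3.3-.5,195+y/3.3-.5,z)
for n,x,y,z in [('j+x+y',97,50,.026),('j+x-y',340,52,.026),('lip-x+y',90,193,.038),('lip-x-y',338,193,.038),('knobL',22,194,.149),('knobR',68,194,.149),
 ('t a',506,74,.02),('t b',722,36,.02),('t c',756,156,.02),('t d',530,196,.02),('blue',557,127,.05),('red',628,113,.05)]: print(n,p(x,y,z).round(4))
print(load('top0')['cx'],ctrl.camera('wrist')['T_tool_cam'],ctrl.camera('wrist')['fovy'])
E
```

```text
j+x+y [0.6332 0.3045 0.026 ]
j+x-y [0.6255 0.0452 0.026 ]
lip-x+y [0.4805 0.3086 0.038 ]
lip-x-y [0.4751 0.0491 0.038 ]
knobL [0.475  0.3531 0.149 ]
knobR [0.474  0.3082 0.149 ]
t a [ 0.5989 -0.1313  0.02  ]
t b [ 0.635  -0.3635  0.02  ]
t c [ 0.506  -0.3931  0.02  ]
t d [ 0.4687 -0.1527  0.02  ]
blue [ 0.5384 -0.1808  0.05  ]
red [ 0.5515 -0.2553  0.05  ]
273.8437479515276 [[ 5.34731312e-04 -9.65723845e-01 -2.59571126e-01  6.61325443e-02]
 [ 9.99999856e-01  5.02491172e-04  1.90558667e-04 -1.01672294e-03]
 [-5.35948490e-05 -2.59571191e-01  9.65723974e-01 -1.17290124e-01]
 [ 0.00000000e+00  0.00000000e+00  0.00000000e+00  1.00000000e+00]] 66.19416428705021
```

servo_tool(series="-1 0.58 -0.525 -0.045 0 0 -65; -1 0.58 -0.525 -0.045 0 0 -65; -1 0.58 -0.525 -0.045 0 0 -65; -1 0.58 -0.525 -0.045 0 0 -65; -1 0.58 -0.525 -0.045 0 0 -65; -1 0.58 -0.525 -0.045 0 0 -65; -1 0.58 -0.525 -0.045 0 0 -65; -1 0.58 -0.525 -0.045 0 0 -65; -1 0.58 -0.525 -0.045 0 0 -65; -1 0.58 -0.525 -0.045 0 0 -65; -1 0.58 -0.525 -0.045 0 0 -65; -1 0.58 -0.525 -0.045 0 0 -65")

```text
time_s: 1.2
eef_pos: [0.437, -0.0601, 0.2853]
eef_rot: [0.0, 0.708, 0.706, 0.0]
wrist_force: [1.2, -0.4, 0.4]
opening: 1.002
grasp_force: 0.0
```

servo_tool(series="1 0.26 0.113 -0.015 0 0 0; 1 0.26 0.113 -0.015 0 0 0; 1 0.26 0.113 -0.015 0 0 0; 1 0.26 0.113 -0.015 0 0 0; 1 0.26 0.113 -0.015 0 0 0; 1 0.26 0.113 -0.015 0 0 0; 1 0.26 0.113 -0.015 0 0 0; 1 0.26 0.113 -0.015 0 0 0; 1 0.26 0.113 -0.015 0 0 0; 1 0.26 0.113 -0.015 0 0 0")

```text
time_s: 2.03
eef_pos: [0.5499, 0.1974, 0.2994]
eef_rot: [-0.0, 0.708, 0.706, -0.001]
wrist_force: [0.2, 0.1, -0.2]
opening: 0.004
grasp_force: 0.0
```

Run:
```python
from h import *
st(); snap('wrist','w1')
```

```text
{'time_s': 2.0333, 'q': [0.1418, 0.1693, 1.5327, -0.0004, 1.441, 0.1437], 'dq': [-0.0247, -0.0184, 0.0115, 0.0009, -0.0009, 0.002], 'joint_efforts': [0.9442, -44.6415, -36.7245, 0.0788, -0.0301, 0.0172], 'eef_pos': [0.5499, 0.1974, 0.2994], 'eef_rot': [-0.0003, 0.7078, 0.7065, -0.0006], 'wrist_force': [0.1617, 0.0635, -0.2376], 'torque': [0.032, -0.0031, -0.0062], 'grasp_force': 0.0, 'opening': 0.0041}
```

View pics/w1.png

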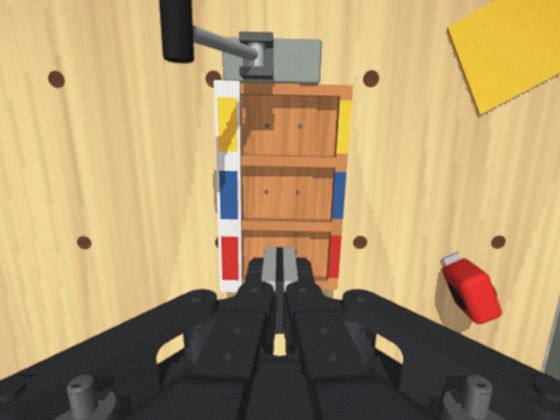

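Wrist view: the jig's lip runs on the left from (214,81) to (220,291), and its far wall on the right from (352,86) to (337,290). The bays from the top are yellow, blue and red. The knob is a black bar at (177,25).

Run:
```python
from h import *
a=load('w1')
for n,x,y,z in [('lip-x+y',214,81,.038),('lip-x-y',220,291,.038),('j+x+y',352,86,.026),('j+x-y',337,290,.026),('lip inner top',241,92,.038),('lip inner low',241,275,.038),('div1',290,160,.026),('div2',288,226,.026),('knob ctr',178,25,.161),('farwall in',338,98,.026),('farwall in2',327,278,.026)]: print(n,onz(a,x,y,z).round(4), pix(a,x,y).round(4))
W=cloud(a)
k=W[:60,150:200].reshape(-1,3);k=k[(k[:,2]>.13)];print('knob',k.min(0),k.max(0))
m=W[(W[:,:,2]>.032)&(W[:,:,2]<.043)&(W[:,:,0]<.52)&(W[:,:,0]>.45)&(W[:,:,1]<.31)&(W[:,:,1]>.04)]
print(len(m),m.min(0),m.max(0))
m=m[:,:2].astype(np.float32);r=cv2.minAreaRect(m);print(r)
```

```text
lip-x+y [0.4783 0.309  0.038 ] [0.4783 0.309  0.0384]
lip-x-y [0.4722 0.0527 0.038 ] [0.4722 0.0525 0.0378]
j+x+y [0.6327 0.3049 0.026 ] [0.6329 0.305  0.0248]
j+x-y [0.6273 0.0473 0.026 ] [ 6.325e-01  3.290e-02 -1.000e-04]
lip inner top [0.5076 0.2976 0.038 ] [0.5063 0.2986 0.0272]
lip inner low [0.5004 0.0755 0.038 ] [0.5004 0.0755 0.0379]
div1 [0.5628 0.2213 0.026 ] [0.5628 0.2213 0.026 ]
div2 [0.5609 0.1378 0.026 ] [0.5608 0.1383 0.0275]
knob ctr [0.478  0.3318 0.161 ] [0.4782 0.3316 0.1616]
farwall in [0.6174 0.292  0.026 ] [0.6194 0.2929 0.0141]
farwall in2 [0.6132 0.0651 0.026 ] [0.6142 0.0618 0.0195]
knob [0.46251694 0.30993799 0.13007484] [0.48721082 0.350888   0.16226146]
5022 [0.47206932 0.05191986 0.03203189] [0.5057528  0.30926721 0.04214705]
((0.48903822898864746, 0.1805637776851654), (0.2576286494731903, 0.028430772945284843), 88.74797058105469)
```

servo_tool(series="1 0.04 -0.04 0 0 0 -0; 1 0.08 -0.08 0 0 0 0; 1 0.134 -0.13 0 0 0 0; 1 0.134 -0.13 0 0 0 0; 1 0.134 -0.13 0.04 0 0 0; 1 0.134 -0.13 0.08 0 0 0; 1 0.134 -0.13 0.128 0 0 0; 1 0.134 -0.13 0.128 0 0 0; 1 0.134 -0.13 0.128 0 0 0")

```text
time_s: 2.83
eef_pos: [0.4188, 0.3298, 0.1694]
eef_rot: [-0.001, 0.709, 0.706, -0.003]
wrist_force: [0.5, 0.4, 0.1]
opening: 0.002
grasp_force: 0.0
```

servo_tool(series="1 0 0.02 0 0 0 0; 1 0 0.035 0 0 0 0; 1 0 0.05 -0.006 0 0 0; 1 0 0.065 -0.011 0 0 0; 1 0 0.08 -0.013 0 0 0; 1 0 0.095 -0.011 0 0 0; 1 0 0.11 -0.006 0 0 0; 1 0 0.12 -0.002 0 0 0; 1 0 0.125 0 0 0 0; 1 0 0.13 0.002 0 0 0; 1 0 0.13 0.002 0 0 0")

```text
time_s: 3.75
eef_pos: [0.5564, 0.3317, 0.1779]
eef_rot: [0.003, 0.709, 0.705, 0.006]
wrist_force: [-0.7, 0.5, 14.4]
opening: -0.002
grasp_force: 5.9
```

Run:
```python
from h import *
st(); c=snap('wrist','w2'); s=snap('side','s2')
cv2.imwrite('pics/c2.png',np.hstack([cv2.resize(c['img'][0:420,140:420,::-1],(400,600)),cv2.resize(s['img'][195:345,200:300,::-1],(400,600))]))
```

```text
{'time_s': 3.75, 'q': [0.3548, 0.4046, 1.4893, -0.0001, 1.235, 0.3597], 'dq': [0.0066, -0.0133, 0.0114, -0.0029, 0.0044, 0.0046], 'joint_efforts': [-0.4148, -44.1757, -27.3166, 0.0078, -0.0502, -0.042], 'eef_pos': [0.5564, 0.3317, 0.1779], 'eef_rot': [0.0027, 0.7088, 0.7053, 0.0057], 'wrist_force': [-0.6682, 0.5268, 14.407], 'torque': [-0.0211, -0.0186, 0.0002], 'grasp_force': 5.9104, 'opening': -0.0015}
```

View pics/c2.png

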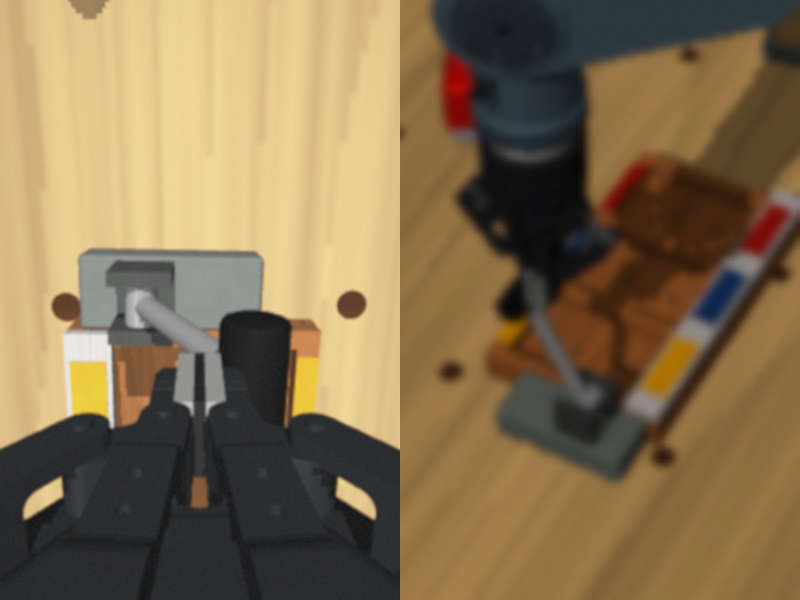

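The fingers stand behind the knob, which has swung to the +x side at crop (255,370), with the fingertips against the rod. I'll measure the lever angle.

Run:
```python
from h import *
a=load('w2'); W=cloud(a)
s=W[218:290,297:341].reshape(-1,3); k=s[s[:,2]>.1]
print(k.min(0),k.max(0),np.median(k,0))
for u in range(298,342,6): print(u,W[250,u].round(4))
```

```text
[0.56213151 0.32064257 0.14092441] [0.58665736 0.35409781 0.20113485] [0.57424449 0.34366813 0.16102416]
298 [0.5656 0.3413 0.1545]
304 [0.5679 0.3433 0.1595]
310 [0.5705 0.3439 0.1612]
316 [0.5732 0.3438 0.1609]
322 [0.5756 0.3445 0.1628]
328 [0.5786 0.3436 0.1607]
334 [0.5813 0.3436 0.1607]
340 [0.5845 0.3426 0.1582]
```

servo_tool(series="1 0 0.005 -0.004 0 0 0; 1 0 0.01 -0.004 0 0 0; 1 0 0.016 -0.004 0 0 0; 1 0 0.02 -0.004 0 0 0; 1 0 0.02 -0.004 0 0 0")

```text
time_s: 4.27
eef_pos: [0.5685, 0.3311, 0.1764]
eef_rot: [-0.003, 0.708, 0.706, -0.003]
wrist_force: [-15.6, -0.8, 6.1]
opening: -0.0
grasp_force: 8.0
```

Run:
```python
from h import *
st();a=snap('wrist','w3'); W=cloud(a)
s=W[200:290,285:361].reshape(-1,3); k=s[(s[:,2]>.14)&(s[:,1]>.335)]
print(k.min(0),k.max(0),np.median(k,0))
```

```text
{'time_s': 4.2667, 'q': [0.3462, 0.4384, 1.4456, 0.0027, 1.2644, 0.3489], 'dq': [0.0056, -0.0084, 0.0103, -0.0077, -0.0098, 0.005], 'joint_efforts': [-5.3198, -53.4637, -39.3446, -1.4268, -4.7387, -0.0508], 'eef_pos': [0.5685, 0.3311, 0.1764], 'eef_rot': [-0.0026, 0.7084, 0.7058, -0.0025], 'wrist_force': [-15.6442, -0.8296, 6.147], 'torque': [-0.1236, 2.6523, -0.0495], 'grasp_force': 8.0384, 'opening': -0.0005}
[0.57081746 0.33500352 0.14001661] [0.59648281 0.35407848 0.19952993] [0.58057896 0.3440407  0.15633341]
```

servo_tool(series="1 0 -0.02 -0.004 0 0 0; 1 0 -0.04 -0.008 0 0 0; 1 0 -0.06 -0.01 0 0 0; 1 0 -0.08 -0.008 0 0 0; 1 0 -0.1 -0.003 0 0 0; 1 0 -0.12 0 0 0 0; 1 0 -0.15 0 0 0 0; 1 0 -0.15 0 0 0 0; 1 0 -0.15 -0.04 0 0 0; 1 0 -0.15 -0.08 0 0 0; -1 0 -0.15 -0.13 0 0 0; -1 0 -0.15 -0.13 0 0 0")

```text
time_s: 5.32
eef_pos: [0.425, 0.3328, 0.3156]
eef_rot: [0.003, 0.708, 0.706, 0.008]
wrist_force: [1.4, 0.2, 1.3]
opening: 0.273
grasp_force: 0.0
```

Run:
```python
from h import *
st();a=snap('wrist','w4');W=cloud(a)
k=W.reshape(-1,3);k=k[(k[:,2]>.13)&(k[:,2]<.18)&(k[:,1]>.30)&(k[:,1]<.37)&(k[:,0]>.45)];print(len(k),k.min(0),k.max(0))
c=snap('top','top4');W=cloud(c); k=W[230:280,150:200].reshape(-1,3);k=k[(k[:,2]>.13)&(k[:,2]<.18)];print(len(k),k.min(0),k.max(0))
```

```text
{'time_s': 5.3167, 'q': [0.4445, 0.0455, 1.6357, -0.0002, 1.4436, 0.4483], 'dq': [-0.0031, -0.0277, -0.0556, -0.0002, 0.1075, -0.0015], 'joint_efforts': [0.0822, -35.3147, -31.8975, -0.0293, 0.8926, -0.0016], 'eef_pos': [0.425, 0.3328, 0.3156], 'eef_rot': [0.0029, 0.7084, 0.7057, 0.0079], 'wrist_force': [1.401, 0.2257, 1.2908], 'torque': [-0.03, -0.0473, -0.0282], 'grasp_force': 0.0, 'opening': 0.2734}
1357 [0.46128385 0.31028513 0.13903544] [0.4854635  0.35617561 0.16180863]
110 [0.46189782 0.30809623 0.13199062] [0.48922141 0.35515477 0.16774437]
```

servo_tool(series="-1 -0.503 0.115 0.03 0 0 -9; -1 -0.503 0.115 0.03 0 0 -9; -1 -0.503 0.115 0.03 0 0 -9; -1 -0.503 0.115 0.03 0 0 -9; -1 -0.503 0.115 0.03 0 0 -9; -1 -0.503 0.115 0.03 0 0 -9; -1 -0.503 0.115 0.03 0 0 -9; -1 -0.503 0.115 0.03 0 0 -9; -1 -0.503 0.115 0.03 0 0 -9; -1 -0.503 0.115 0.03 0 0 -9; -1 -0.503 0.115 0.03 0 0 -9; -1 -0.503 0.115 0.03 0 0 -9")

```text
time_s: 6.42
eef_pos: [0.5295, -0.1538, 0.2752]
eef_rot: [-0.0, 0.651, 0.759, 0.0]
wrist_force: [1.1, 0.1, 0.3]
opening: 1.002
grasp_force: 0.0
```

servo_tool(series="-1 -0.02 0 0 0 0 0; -1 -0.02 0 0 0 0 0; -1 -0.02 0 0 0 0 0; -1 -0.02 0 0 0 0 0")

```text
time_s: 6.75
eef_pos: [0.5325, -0.1704, 0.275]
eef_rot: [-0.001, 0.651, 0.759, 0.0]
wrist_force: [-1.3, 0.0, -0.3]
opening: 1.002
grasp_force: 0.0
```

Run:
```python
from h import *
st(); a=snap('wrist','w5')
W=cloud(a); hsv=cv2.cvtColor(a['img'],cv2.COLOR_RGB2HSV)
H,S,V=hsv[...,0].astype(int),hsv[...,1],hsv[...,2]
for n,m in [('blue',(H>100)&(H<130)),('red',(H<6)|(H>174)),('yel',(H>22)&(H<32)&(S>190))]:
    m=m&(S>130)&(W[:,:,2]>.042)&(W[:,:,2]<.058)&(W[:,:,0]<.65)&(W[:,:,1]<0)
    p=W[m]; 
    if len(p)<20: print(n,len(p)); continue
    r=cv2.minAreaRect(p[:,:2].astype(np.float32)); print(n,len(p),p.mean(0),p[:,2].max(),r)
```

```text
{'time_s': 6.75, 'q': [-0.5222, 0.1302, 1.6262, 0.0004, 1.3862, -0.6762], 'dq': [0.0229, -0.0132, 0.0069, -0.0007, -0.0016, -0.0026], 'joint_efforts': [-1.0992, -41.7922, -35.9229, -0.07, -0.0429, -0.0099], 'eef_pos': [0.5325, -0.1704, 0.275], 'eef_rot': [-0.0005, 0.6506, 0.7594, 0.0001], 'wrist_force': [-1.2735, 0.0411, -0.2777], 'torque': [0.0285, -0.0086, 0.0345], 'grasp_force': 0.0, 'opening': 1.0025}
blue 411 [ 0.5386352  -0.17828221  0.0496871 ] 0.05161105313258335 ((0.5387992262840271, -0.17920303344726562), (0.012132951989769936, 0.037838198244571686), 8.958952903747559)
red 418 [ 0.55151542 -0.2527452   0.04944721] 0.05144726651060666 ((0.5517063140869141, -0.2541728913784027), (0.014681198634207249, 0.03930464759469032), 11.26147747039795)
yel 0
```

View pics/w5.png

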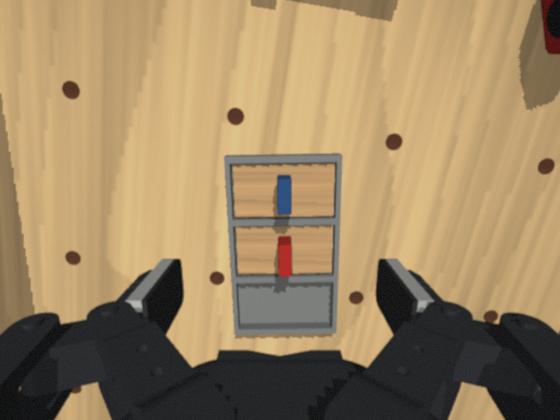

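The tray pulls show clearly: blue at (284,194), red at (285,257), and the bottom pocket is empty. The fused positions match the tray geometry (76 mm spacing). I'll take blue first.

servo_tool(series="-1 -0.0095 0.005 0.04 0 0 -1; -1 -0.0095 0.005 0.08 0 0 -1; -1 -0.0095 0.005 0.12 0 0 -1; -1 -0.0095 0.005 0.16 0 0 -1; -1 -0.0095 0.005 0.175 0 0 -1; -1 -0.0095 0.005 0.175 0 0 -1; -1 -0.0095 0.005 0.175 0 0 -1; -1 -0.0095 0.005 0.175 0 0 -1")

```text
time_s: 7.47
eef_pos: [0.5407, -0.1792, 0.1023]
eef_rot: [0.002, 0.643, 0.766, 0.0]
wrist_force: [0.7, -1.3, 0.4]
opening: 1.0
grasp_force: 0.0
```

```bash
cat >> h.py <<'E'
def pulls(f):
    a=snap('wrist',f); W=cloud(a); hsv=cv2.cvtColor(a['img'],cv2.COLOR_RGB2HSV)
    H,S=hsv[...,0].astype(int),hsv[...,1]; o={}
    for n,m in [('blue',(H>100)&(H<130)),('red',(H<6)|(H>174))]:
        m=m&(S>110)&(W[:,:,2]>.046)&(W[:,:,2]<.054)&(W[:,:,0]<.65)&(W[:,:,1]<0)
        p=W[m]
        if len(p)>20: print(n,len(p),p.mean(0).round(4),cv2.minAreaRect(p[:,:2].astype(np.float32)))
E
python3 - <<'E'
from h import *
st();pulls('w6')
E
```

```text
{'time_s': 7.4667, 'q': [-0.5284, 0.3522, 1.7352, 0.0001, 1.0509, -0.7016], 'dq': [-0.0064, -0.0176, -0.0133, -0.0002, -0.0035, -0.0011], 'joint_efforts': [0.0886, -45.5694, -28.0267, 0.0029, 0.0668, 0.0021], 'eef_pos': [0.5407, -0.1792, 0.1023], 'eef_rot': [0.0016, 0.6433, 0.7656, 0.0003], 'wrist_force': [0.6819, -1.2798, 0.4326], 'torque': [0.0048, -0.0225, 0.015], 'grasp_force': 0.0, 'opening': 0.9997}
blue 1715 [ 0.5389 -0.1786  0.0497] ((0.539214551448822, -0.1796778291463852), (0.014513443224132061, 0.03984683007001877), 9.264176368713379)
red 615 [ 0.5499 -0.2417  0.0494] ((0.5501741766929626, -0.2426539808511734), (0.014935655519366264, 0.017572682350873947), 10.435052871704102)
```

servo_tool(series="-1 0 -0.0015 0.03 0 0 0; -1 0 -0.0015 0.05 0 0 0; -1 0 -0.0015 0.056 0 0 0; -1 0 -0.0015 0.056 0 0 0; 1 0 -0.0015 0.056 0 0 0; 1 0 -0.0015 0.056 0 0 0; 1 0 -0.0015 0.056 0 0 0; 1 0 -0.0015 0.056 0 0 0; 1 0 -0.0015 0.056 0 0 0; 1 0 -0.0015 0.056 0 0 0; 1 0 -0.0015 0.056 0 0 0; 1 0 -0.0015 0.056 0 0 0")

```text
time_s: 8.52
eef_pos: [0.5384, -0.1798, 0.045]
eef_rot: [0.001, 0.644, 0.765, 0.0]
wrist_force: [-0.0, 0.3, 5.0]
opening: 0.177
grasp_force: 59.4
```

servo_tool(series="1 0 0 -0.02 0 0 0; 1 0 0 -0.05 0 0 0; 1 0 0 -0.085 0 0 0; 1 0 0 -0.12 0 0 0; 1 0 0 -0.125 0 0 0; 1 0 0 -0.125 0 0 0")

```text
time_s: 9.02
eef_pos: [0.5394, -0.1804, 0.1722]
eef_rot: [0.003, 0.644, 0.765, 0.0]
wrist_force: [0.8, 0.3, -2.2]
opening: 0.178
grasp_force: 59.8
```

servo_tool(series="1 0.03 0.007 0 0 0 1; 1 0.06 0.014 0 0 0 2; 1 0.095 0.022 0 0 0 3; 1 0.13 0.03 0 0 0 4; 1 0.165 0.038 0 0 0 5; 1 0.2 0.047 0 0 0 6; 1 0.235 0.055 0 0 0 7; 1 0.27 0.063 0 0 0 8; 1 0.3 0.07 0 0 0 9; 1 0.33 0.077 0 0 0 10; 1 0.35 0.081 0 0 0 11.2; 1 0.35 0.081 0 0 0 11.2")

```text
time_s: 10.02
eef_pos: [0.5558, 0.1828, 0.1666]
eef_rot: [-0.002, 0.714, 0.7, -0.001]
wrist_force: [-0.4, 0.5, -0.3]
opening: 0.181
grasp_force: 39.8
```

servo_tool(series="1 0 0 0 -4 0 0; 1 0 0 0 -8 0 0; 1 0 0 0 -12 0 0; 1 0 0 0 -15 0 0; 1 0 0 0 -15 0 0; 1 0 0 0 -15 0 0")

```text
time_s: 10.52
eef_pos: [0.5562, 0.1785, 0.1676]
eef_rot: [0.092, 0.709, 0.693, 0.089]
wrist_force: [-0.2, 0.3, -0.5]
opening: 0.181
grasp_force: 63.7
```

```bash
cat >> h.py <<'E'
def ang():
    o=ctrl.get_obs();q=o['eef_rot'];M=R.from_quat([q[1],q[2],q[3],q[0]]).as_matrix()
    print('t',round(o['time_s'],2),'pos',np.round(o['eef_pos'],4),'yaw(y)',np.degrees(np.arctan2(M[1,1],M[0,1])).round(2),'tilt z',M[:,2].round(3),'open',round(o['opening'],3),'F',np.round(o['wrist_force'],1)); return M
def goto(p): # tool-frame shift to world p
    print('shift',np.round(totool(np.array(p)-ctrl.get_obs()['eef_pos']),4))
E
python3 - <<'E'
from h import *
ang(); goto([.5584,.179,.067]); snap('wrist','w7')
E
```

```text
t 10.52 pos [0.5562 0.1785 0.1676] yaw(y) -1.33 tilt z [ 0.255 -0.007 -0.967] open 0.181 F [-0.2  0.3 -0.5]
shift [ 0.0007 -0.0235  0.0978]
```

View pics/w7.png

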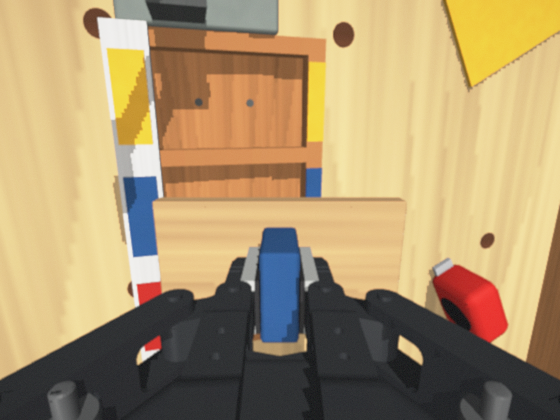

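The plate hangs square on the gripper (edges at (155..405,200)), tilted with its left (lip) end down, over the blue bay. I'll check for slip in the tool frame.

```bash
cat >> h.py <<'E'
def plate(f):
    a=load(f); E=a['extrinsics']; o=ctrl.get_obs(); M=ang()
    T=(cloud(a)-o['eef_pos'])@M
    for box in [(205,235,160,235),(205,235,325,400),(270,290,160,215)]:
        s=T[box[0]:box[1],box[2]:box[3]].reshape(-1,3); s=s[(s[:,2]>.01)&(s[:,2]<.06)]
        print(len(s),np.median(s,0).round(4))
    s=T[190:290].reshape(-1,3); s=s[(abs(s[:,2]-.029)<.008)&(abs(s[:,1])<.075)&(s[:,0]<.06)]
    print('y range',s[:,1].min(),s[:,1].max(),'x max',s[:,0].max())
E
python3 - <<'E'
from h import *
plate('w7')
E
```

```text
t 10.57 pos [0.5572 0.1785 0.1683] yaw(y) -1.36 tilt z [ 0.256 -0.007 -0.967] open 0.178 F [ 0.8 -0.3 -0.5]
2239 [ 0.0225 -0.0402  0.0296]
2236 [0.0226 0.0381 0.0297]
1068 [-0.0086 -0.047   0.0296]
y range -0.06137994272754992 0.05917734538789719 x max 0.031868443812947816
```

servo_tool(series="1 0 -0.007 0.03 0 0 0; 1 0 -0.014 0.06 0 0 0; 1 0.0005 -0.02 0.08 0 0 0; 1 0.0005 -0.0225 0.09 0 0 0; 1 0.0005 -0.0225 0.0975 0 0 0; 1 0.0005 -0.0225 0.0975 0 0 0; 1 0.0005 -0.0225 0.0975 0 0 0")

```text
time_s: 11.15
eef_pos: [0.5623, 0.1795, 0.0699]
eef_rot: [0.094, 0.709, 0.693, 0.092]
wrist_force: [0.2, -0.6, -0.6]
opening: 0.177
grasp_force: 63.8
```

Run:
```python
from h import *
ang(); goto([.5409,.179,.0665])
snap('wrist','w8')
```

```text
t 11.15 pos [0.5623 0.1795 0.0699] yaw(y) -1.36 tilt z [ 0.26  -0.006 -0.966] open 0.177 F [ 0.2 -0.6 -0.6]
shift [-0.001  -0.0216 -0.0022]
```

View pics/w8.png

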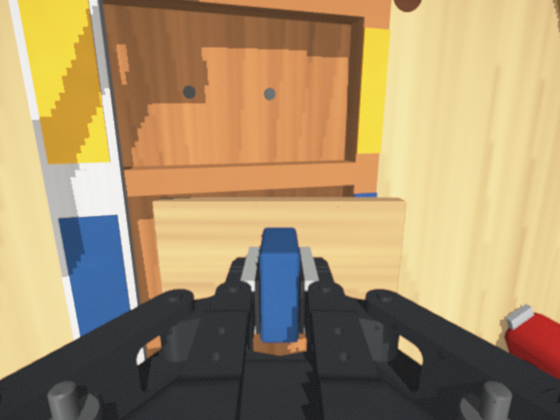

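The plate is beside the lip edge (lip inner edge at (130,280), plate left edge at (155,200)) and below its top. Next I lower it 3 mm and slide it under.

servo_tool(series="1 0 -0.001 0.0035 0 0 0; 1 0 -0.001 0.0035 0 0 0; 1 -0.001 -0.005 0.002 0 0 0; 1 -0.001 -0.01 0.001 0 0 0; 1 -0.001 -0.015 -0.0005 0 0 0; 1 -0.001 -0.02 -0.002 0 0 0; 1 -0.001 -0.0215 -0.002 0 0 0; 1 -0.001 -0.0215 -0.002 0 0 0")

```text
time_s: 11.87
eef_pos: [0.5394, 0.1792, 0.0657]
eef_rot: [0.093, 0.709, 0.693, 0.091]
wrist_force: [0.2, 0.3, -0.7]
opening: 0.179
grasp_force: 63.8
```

Run:
```python
from h import *
ang(); goto([.5535,.179,.052])
```

```text
t 11.87 pos [0.5394 0.1792 0.0657] yaw(y) -1.33 tilt z [ 0.259 -0.006 -0.966] open 0.179 F [ 0.2  0.3 -0.7]
shift [0.0001 0.0101 0.0169]
```

servo_tool(series="1 0 0.003 0.003 3 0 0; 1 0 0.005 0.006 6 0 0; 1 0 0.007 0.01 9 0 0; 1 0 0.009 0.014 12 0 0; 1 0 0.0101 0.0165 15 0 0; 1 0 0.0101 0.0165 15 0 0; 1 0 0.0101 0.0165 15 0 0")

```text
time_s: 12.45
eef_pos: [0.5544, 0.1786, 0.0519]
eef_rot: [0.0, 0.716, 0.699, 0.0]
wrist_force: [-0.2, 0.1, -1.7]
opening: 0.177
grasp_force: 63.6
```

Run:
```python
from h import *
ang(); goto([.5535,.179,.0515])
```

```text
t 12.45 pos [0.5544 0.1786 0.0519] yaw(y) -1.37 tilt z [ 0.001 -0.    -1.   ] open 0.177 F [-0.2  0.1 -1.7]
shift [ 0.0004 -0.0009  0.0004]
```

servo_tool(series="1 0 -0.001 0.0005 0 0 0; 1 0 -0.001 0.0005 0 0 0; 0.2 0 -0.001 0.0005 0 0 0; 0.2 0 -0.001 0.0005 0 0 0; 0.2 0 -0.001 0 0 0 0; 0.2 0 -0.001 -0.02 0 0 0; 0.2 0 -0.001 -0.05 0 0 0; -1 0 -0.001 -0.09 0 0 0; -1 0 -0.001 -0.13 0 0 0; -1 0 -0.001 -0.17 0 0 0; -1 0 -0.001 -0.22 0 0 0; -1 0 -0.001 -0.22 0 0 0")

```text
time_s: 13.45
eef_pos: [0.5561, 0.1793, 0.2812]
eef_rot: [0.004, 0.715, 0.699, 0.005]
wrist_force: [1.4, 0.6, 1.5]
opening: 1.003
grasp_force: 0.0
```

Run:
```python
from h import *
ang();a=snap('wrist','w9');W=cloud(a)
hsv=cv2.cvtColor(a['img'],cv2.COLOR_RGB2HSV);H,S=hsv[...,0].astype(int),hsv[...,1]
p=W[(H>100)&(H<130)&(S>110)&(W[:,:,2]>.052)&(W[:,:,2]<.062)];print(len(p),p.mean(0),cv2.minAreaRect(p[:,:2].astype(np.float32)))
for u,v in [(250,215),(330,215),(230,200),(340,200)]: print(W[v,u])
```

```text
t 13.45 pos [0.5561 0.1793 0.2812] yaw(y) -1.33 tilt z [ 0.013  0.001 -1.   ] open 1.003 F [1.4 0.6 1.5]
416 [0.55195025 0.17987029 0.05571443] ((0.5518795847892761, 0.1795327216386795), (0.03726886957883835, 0.012050742283463478), 88.60935974121094)
[0.52355178 0.14068354 0.02503284]
[0.61982448 0.13849789 0.02632657]
[0.50261673 0.16282066 0.03807229]
[ 6.36761401e-01  1.50402965e-01 -1.51549433e-04]
```

View pics/w9.png

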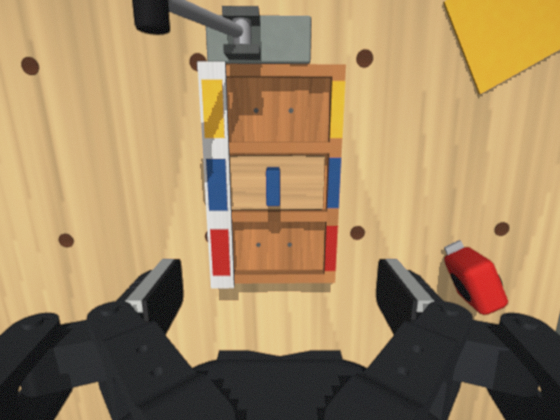

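Blue lies flat in its bay with its pull at (273,187), between the walls and under the lip. Now the red one.

servo_tool(series="-1 -0.415 -0.001 0 0 0 -10.8; -1 -0.415 -0.001 0 0 0 -10.8; -1 -0.415 -0.001 0 0 0 -10.8; -1 -0.415 -0.001 0 0 0 -10.8; -1 -0.415 -0.001 0 0 0 -10.8; -1 -0.415 -0.001 0 0 0 -10.8; -1 -0.415 -0.001 0 0 0 -10.8; -1 -0.415 -0.001 0 0 0 -10.8; -1 -0.415 -0.001 0 0 0 -10.8; -1 -0.415 -0.001 0 0 0 -10.8; -1 -0.415 -0.001 0 0 0 -10.8; -1 -0.415 -0.001 0 0 0 -10.8")

```text
time_s: 14.5
eef_pos: [0.5413, -0.2383, 0.271]
eef_rot: [-0.001, 0.648, 0.762, -0.0]
wrist_force: [-0.4, 0.5, -0.4]
opening: 1.001
grasp_force: 0.0
```

Run:
```python
from h import *
ang(); pulls('w10')
```

```text
t 14.5 pos [ 0.5413 -0.2383  0.271 ] yaw(y) 9.21 tilt z [-0.001  0.001 -1.   ] open 1.001 F [-0.4  0.5 -0.4]
red 454 [ 0.5646 -0.2671  0.0497] ((0.5647088885307312, -0.26749715209007263), (0.013337246142327785, 0.03927527368068695), 9.939128875732422)
```

servo_tool(series="-1 -0.0325 0.0185 0.03 0 0 -0.7; -1 -0.0325 0.0185 0.07 0 0 -0.7; -1 -0.0325 0.0185 0.11 0 0 -0.7; -1 -0.0325 0.0185 0.15 0 0 -0.7; -1 -0.0325 0.0185 0.17 0 0 -0.7; -1 -0.0325 0.0185 0.17 0 0 -0.7; -1 -0.0325 0.0185 0.17 0 0 -0.7")

```text
time_s: 15.13
eef_pos: [0.5653, -0.2629, 0.1012]
eef_rot: [-0.002, 0.641, 0.768, 0.0]
wrist_force: [0.3, -1.1, 1.1]
opening: 0.997
grasp_force: 0.0
```

Run:
```python
from h import *
ang(); pulls('w11')
```

```text
t 15.13 pos [ 0.5653 -0.2629  0.1012] yaw(y) 10.27 tilt z [-0.003  0.002 -1.   ] open 0.997 F [ 0.3 -1.1  1.1]
red 1747 [ 0.5647 -0.2663  0.0496] ((0.5647487640380859, -0.2673274278640747), (0.015408148057758808, 0.0393570214509964), 10.78424072265625)
```

servo_tool(series="-1 -0.0035 -0.001 0.03 0 0 -0.4; -1 -0.0035 -0.001 0.05 0 0 -0.4; -1 -0.0035 -0.001 0.055 0 0 -0.4; -1 -0.0035 -0.001 0.055 0 0 -0.4; 1 -0.0035 -0.001 0.055 0 0 -0.4; 1 -0.0035 -0.001 0.055 0 0 -0.4; 1 -0.0035 -0.001 0.055 0 0 -0.4; 1 -0.0035 -0.001 0.055 0 0 -0.4; 1 -0.0035 -0.001 0.055 0 0 -0.4; 1 -0.0035 -0.001 0.055 0 0 -0.4; 1 -0.0035 -0.001 0.055 0 0 -0.4; 1 -0.0035 -0.001 0.055 0 0 -0.4")

```text
time_s: 16.18
eef_pos: [0.5659, -0.2691, 0.048]
eef_rot: [0.001, 0.639, 0.769, 0.0]
wrist_force: [1.0, 0.6, 4.9]
opening: 0.177
grasp_force: 60.0
```

servo_tool(series="1 0 0 -0.02 0 0 0; 1 0 0 -0.05 0 0 0; 1 0 0 -0.085 0 0 0; 1 0 0 -0.12 0 0 0; 1 0 0 -0.125 0 0 0; 1 0 0 -0.125 0 0 0")

```text
time_s: 16.68
eef_pos: [0.5669, -0.2698, 0.1756]
eef_rot: [0.003, 0.639, 0.769, 0.0]
wrist_force: [0.7, 0.8, -2.0]
opening: 0.177
grasp_force: 59.1
```

Run:
```python
from h import *
ang(); goto([.5570,.097,.17])
```

```text
t 16.68 pos [ 0.5669 -0.2698  0.1756] yaw(y) 10.56 tilt z [ 0.005 -0.004 -1.   ] open 0.177 F [ 0.7  0.8 -2. ]
shift [0.3625 0.0574 0.0042]
```

servo_tool(series="1 0.03 0.005 0 0 0 1; 1 0.06 0.01 0 0 0 2; 1 0.095 0.015 0 0 0 3; 1 0.13 0.02 0 0 0 4; 1 0.165 0.026 0 0 0 5; 1 0.2 0.032 0 0 0 6; 1 0.235 0.037 0 0 0 7; 1 0.27 0.043 0 0 0 8; 1 0.305 0.048 0 0 0 9; 1 0.34 0.054 0 0 0 10; 1 0.3625 0.0575 0.004 0 0 11.9; 1 0.3625 0.0575 0.004 0 0 11.9")

```text
time_s: 17.68
eef_pos: [0.5529, 0.1025, 0.1652]
eef_rot: [-0.002, 0.714, 0.7, -0.001]
wrist_force: [0.4, 0.1, -1.8]
opening: 0.171
grasp_force: 59.1
```

servo_tool(series="1 0 0 0 -4 0 0; 1 0 0 0 -8 0 0; 1 0 0 0 -12 0 0; 1 0 0 0 -15 0 0; 1 0 0 0 -15 0 0; 1 0 0 0 -15 0 0")

```text
time_s: 18.18
eef_pos: [0.5541, 0.0977, 0.1667]
eef_rot: [0.092, 0.709, 0.693, 0.09]
wrist_force: [-0.2, 0.3, -0.2]
opening: 0.173
grasp_force: 59.1
```

Run:
```python
from h import *
snap('wrist','w12'); plate('w12'); goto([.5570,.097,.071])
```

```text
t 18.23 pos [0.555  0.0976 0.1673] yaw(y) -1.37 tilt z [ 0.256 -0.006 -0.967] open 0.174 F [ 0.1  0.2 -0.8]
2243 [ 0.0218 -0.0411  0.0326]
2240 [0.0219 0.039  0.0327]
1024 [-0.01   -0.0473  0.0326]
y range -0.06094656433571664 0.05904276101873646 x max 0.033728492923443334
shift [-0.0006 -0.0227  0.0937]
```

servo_tool(series="1 0 -0.007 0.03 0 0 0; 1 -0.001 -0.014 0.06 0 0 0; 1 -0.002 -0.019 0.08 0 0 0; 1 -0.002 -0.021 0.088 0 0 0; 1 -0.002 -0.0222 0.093 0 0 0; 1 -0.002 -0.0222 0.093 0 0 0; 1 -0.002 -0.0222 0.093 0 0 0; 1 -0.002 -0.0222 0.093 0 0 0")

```text
time_s: 18.9
eef_pos: [0.5595, 0.0961, 0.0743]
eef_rot: [0.094, 0.709, 0.693, 0.092]
wrist_force: [-0.1, 0.3, -0.3]
opening: 0.173
grasp_force: 59.2
```

Run:
```python
from h import *
ang(); goto([.5577,.0955,.0700]); goto([.5397,.0955,.0700])
```

```text
t 18.9 pos [0.5595 0.0961 0.0743] yaw(y) -1.34 tilt z [ 0.261 -0.006 -0.965] open 0.173 F [-0.1  0.3 -0.3]
shift [-0.0006 -0.0028  0.0037]
shift [-0.001  -0.0202 -0.001 ]
```

servo_tool(series="1 0 -0.002 0.0037 0 0 0; 1 -0.0005 -0.0028 0.0037 0 0 0; 1 -0.001 -0.006 0.0025 0 0 0; 1 -0.001 -0.011 0.001 0 0 0; 1 -0.001 -0.016 0 0 0 0; 1 -0.001 -0.0195 -0.001 0 0 0; 1 -0.001 -0.0195 -0.001 0 0 0; 1 -0.001 -0.0195 -0.001 0 0 0")

```text
time_s: 19.57
eef_pos: [0.5387, 0.0956, 0.0687]
eef_rot: [0.093, 0.709, 0.693, 0.091]
wrist_force: [0.8, 0.2, -1.4]
opening: 0.173
grasp_force: 59.2
```

Run:
```python
from h import *
ang(); goto([.5517,.0955,.0552])
```

```text
t 19.57 pos [0.5387 0.0956 0.0687] yaw(y) -1.34 tilt z [ 0.259 -0.006 -0.966] open 0.173 F [ 0.8  0.2 -1.4]
shift [0.0002 0.009  0.0164]
```

servo_tool(series="1 0 0.0025 0.003 3 0 0; 1 0 0.0045 0.006 6 0 0; 1 0 0.0065 0.0095 9 0 0; 1 0 0.008 0.013 12 0 0; 1 0 0.009 0.016 15 0 0; 1 0 0.009 0.016 15 0 0; 1 0 0.009 0.016 15 0 0")

```text
time_s: 20.15
eef_pos: [0.5524, 0.0951, 0.0552]
eef_rot: [0.0, 0.715, 0.699, 0.0]
wrist_force: [-0.3, 0.1, -1.0]
opening: 0.173
grasp_force: 59.0
```

servo_tool(series="1 0 0 0 0 0 0; 0.2 0 0 0 0 0 0; 0.2 0 0 0 0 0 0; 0.2 0 0 -0.001 0 0 0; 0.2 0 0 -0.02 0 0 0; 0.2 0 0 -0.05 0 0 0; -1 0.01 0 -0.09 0 0 0; -1 0.03 0 -0.13 0 0 0; -1 0.06 0 -0.17 0 0 0; -1 0.08 0 -0.22 0 0 0; -1 0.08 0 -0.22 0 0 0; -1 0.08 0 -0.22 0 0 0")

```text
time_s: 21.15
eef_pos: [0.5562, 0.1777, 0.2828]
eef_rot: [0.003, 0.714, 0.7, 0.005]
wrist_force: [0.7, 0.4, 0.7]
opening: 0.998
grasp_force: 0.0
```

Run:
```python
from h import *
ang();a=snap('wrist','w13');W=cloud(a)
hsv=cv2.cvtColor(a['img'],cv2.COLOR_RGB2HSV);H,S=hsv[...,0].astype(int),hsv[...,1]
for m in ((H>100)&(H<130),(H<6)|(H>174)):
    p=W[m&(S>110)&(W[:,:,2]>.05)&(W[:,:,2]<.064)];print(len(p),p.mean(0),cv2.minAreaRect(p[:,:2].astype(np.float32)) if len(p) else 0)
for bx,by in [(.5525,.179),(.5507,.097)]:
  for dx in (-.03,.03):
    m=(abs(W[:,:,0]-bx-dx)<.008)&(abs(W[:,:,1]-by)<.012); print('plate z',dx,np.median(W[m][:,2]).round(4))
```

```text
t 21.15 pos [0.5562 0.1777 0.2828] yaw(y) -1.2 tilt z [ 0.012  0.002 -1.   ] open 0.998 F [0.7 0.4 0.7]
421 [0.55179572 0.17939862 0.05569647] ((0.5522753596305847, 0.1792161464691162), (0.038132086396217346, 0.013136466033756733), 88.29256439208984)
2052 [0.74866808 0.06285503 0.05754169] ((0.6882560849189758, 0.07815885543823242), (0.06630432605743408, 0.29582610726356506), 76.7967758178711)
plate z -0.03 0.3369
plate z 0.03 0.0225
plate z -0.03 0.0219
plate z 0.03 0.0218
```

View pics/w13.png

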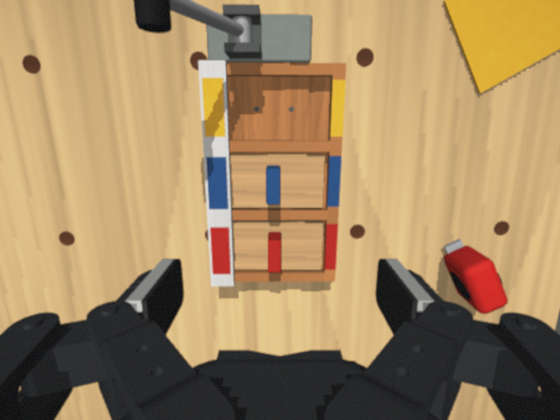

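Both fronts lie flat and square (plate tops at z = 0.022, as expected). Now the lever again.

servo_tool(series="1 0.035 -0.035 0 0 0 0; 1 0.075 -0.07 0 0 0 0; 1 0.11 -0.105 0 0 0 0; 1 0.15 -0.139 0 0 0 0; 1 0.15 -0.139 0 0 0 0; 1 0.15 -0.139 0.04 0 0 0; 1 0.15 -0.139 0.08 0 0 0; 1 0.15 -0.139 0.111 0 0 0; 1 0.15 -0.139 0.111 0 0 0; 1 0.15 -0.139 0.111 0 0 0")

```text
time_s: 22.03
eef_pos: [0.4165, 0.3272, 0.1622]
eef_rot: [-0.001, 0.715, 0.699, -0.003]
wrist_force: [0.3, 0.9, 0.3]
opening: -0.0
grasp_force: 0.0
```

Run:
```python
from h import *
ang(); goto([.57,.331,.175])
```

```text
t 22.03 pos [0.4165 0.3272 0.1622] yaw(y) -1.37 tilt z [-0.005 -0.003 -1.   ] open -0.0 F [0.3 0.9 0.3]
shift [ 0.0074  0.1533 -0.0136]
```

servo_tool(series="1 0.004 0.015 -0.008 0 0 0; 1 0.004 0.03 -0.01 0 0 0; 1 0.004 0.045 -0.013 0 0 0; 1 0.004 0.06 -0.018 0 0 0; 1 0.005 0.075 -0.022 0 0 0; 1 0.005 0.09 -0.023 0 0 0; 1 0.006 0.105 -0.022 0 0 0; 1 0.006 0.12 -0.018 0 0 0; 1 0.007 0.135 -0.014 0 0 0; 1 0.007 0.145 -0.012 0 0 0; 1 0.007 0.153 -0.012 0 0 0; 1 0.007 0.153 -0.012 0 0 0")

```text
time_s: 23.03
eef_pos: [0.5758, 0.3306, 0.1824]
eef_rot: [0.002, 0.716, 0.698, 0.003]
wrist_force: [-0.1, -5.5, 11.3]
opening: -0.001
grasp_force: 5.7
```

Run:
```python
from h import *
ang();a=snap('wrist','w14'); W=cloud(a)
s=W[200:290,285:361].reshape(-1,3); k=s[(s[:,2]>.14)&(s[:,1]>.335)]
print(k.min(0),k.max(0),np.median(k,0))
```

```text
t 23.03 pos [0.5758 0.3306 0.1824] yaw(y) -1.48 tilt z [ 0.008  0.001 -1.   ] open -0.001 F [-0.1 -5.5 11.3]
[0.57803608 0.33500174 0.14001337] [0.60337646 0.35384721 0.20460073] [0.58523828 0.34307125 0.15740699]
```

View pics/w14.png

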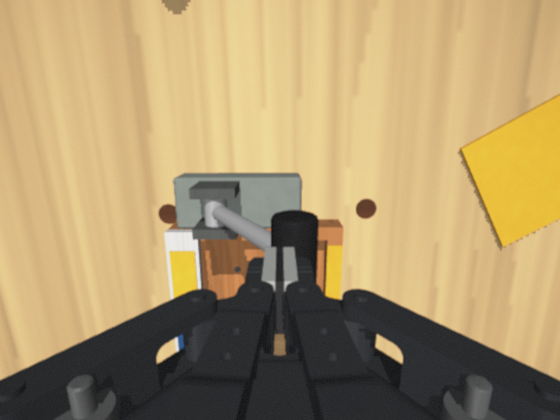

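Run:
```python
from h import *
for f in('w2','w3','w14'):
    W=cloud(load(f)); print(f,[W[228,u].round(3).tolist() for u in range(296,352,8)])
```

```text
w2 [[0.565, 0.352, 0.154], [0.568, 0.353, 0.157], [0.572, 0.353, 0.158], [0.575, 0.354, 0.159], [0.579, 0.353, 0.159], [0.582, 0.353, 0.158], [0.617, 0.307, 0.016]]
w3 [[0.576, 0.352, 0.153], [0.58, 0.352, 0.156], [0.583, 0.352, 0.155], [0.587, 0.352, 0.156], [0.59, 0.353, 0.156], [0.595, 0.351, 0.151], [0.626, 0.306, 0.017]]
w14 [[0.584, 0.35, 0.158], [0.588, 0.35, 0.157], [0.592, 0.349, 0.154], [0.613, 0.306, 0.025], [0.62, 0.306, 0.026], [0.627, 0.306, 0.026], [0.64, 0.297, 0.0]]
```

Run:
```python
from h import *
for f,r in(('w3',(280,350)),('w14',(262,330))):
    W=cloud(load(f)); s=W[216:244,r[0]:r[1]].reshape(-1,3); s=s[(s[:,2]>.142)&(s[:,2]<.162)&(s[:,1]>.334)&(s[:,1]<.353)]
    from scipy.optimize import least_squares
    o=least_squares(lambda c:np.hypot(s[:,0]-c[0],s[:,2]-c[1])-.012,[.58,.146],loss='soft_l1',f_scale=.001).x
    print(f,o,len(s),np.percentile(s[:,0],[1,99]),'v',.5+np.arctan2(o[0]-.5277,o[1]-.052))
```

```text
w3 [0.58464289 0.14475399] 938 [0.57272056 0.59584664] v 1.0505869924478444
w14 [0.5840958  0.14511324] 1144 [0.57233912 0.59582903] v 1.0445774328849131
```

The lever is at its stop (fit 1.04 rad), so I lift straight up to release it.

servo_tool(series="1 0 0.01 -0.04 0 0 0; 1 0 0.01 -0.08 0 0 0; 1 0 0.01 -0.12 0 0 0; 1 0 0 -0.15 0 0 0; 1 -0.03 -0.03 -0.16 0 0 0; 1 -0.07 -0.06 -0.16 0 0 0; 1 -0.11 -0.06 -0.16 0 0 0; 1 -0.15 -0.06 -0.16 0 0 0; 1 -0.15 -0.06 -0.16 0 0 0; 1 -0.15 -0.06 -0.16 0 0 0; 1 -0.15 -0.06 -0.16 0 0 0; 1 -0.15 -0.06 -0.16 0 0 0")

```text
time_s: 24.08
eef_pos: [0.5084, 0.184, 0.3379]
eef_rot: [0.0, 0.715, 0.699, 0.001]
wrist_force: [-0.3, 0.1, 0.3]
opening: -0.002
grasp_force: 0.0
```

Run:
```python
from h import *
ang();a=snap('wrist','w15');W=cloud(a)
k=W.reshape(-1,3);k=k[(k[:,2]>.125)&(k[:,2]<.18)&(k[:,1]>.30)&(k[:,1]<.37)];print(len(k),k.min(0),k.max(0))
for bx,by in [(.5525,.179),(.5507,.097)]:
  for dx in (-.03,.03):
    m=(abs(W[:,:,0]-bx-dx)<.008)&(abs(W[:,:,1]-by)<.012); print('plate z',np.median(W[m][:,2]).round(4))
```

```text
t 24.08 pos [0.5084 0.184  0.3379] yaw(y) -1.34 tilt z [ 0.002  0.001 -1.   ] open -0.002 F [-0.3  0.1  0.3]
1689 [0.46124256 0.30942951 0.12500335] [0.49286668 0.35175288 0.16276979]
plate z 0.0223
plate z 0.0218
plate z 0.0219
plate z 0.0218
```

View pics/w15.png

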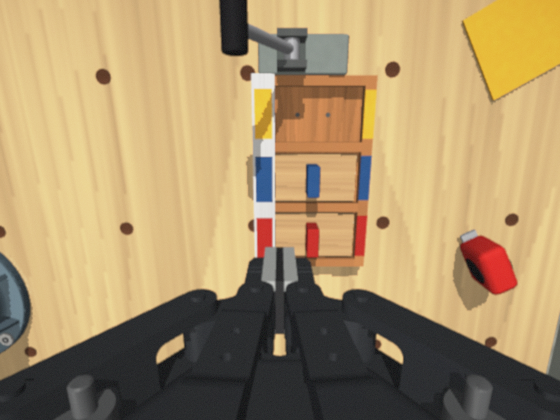

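The lever is back at rest with its knob at (233,25), and both fronts are flat in their bays (pulls at (313,180) and (312,240)). The arm is clear, so I'm handing in.

```bash
python3 -c "
from h import *
print(ctrl.hand_in())"
```

```text
the job is handed in; nothing more can be done
None
```

The job is handed in (no verdict was returned): I swung the lever to its stop and released it, put the blue and red fronts flat in their bays (there was no yellow front), then swung and released the lever again; in the last image it was back at rest and the arm was clear.

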